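# Drive a bearing cup square into a lathe housing

## Task

The steel bearing cup is only started in the bore of the green lathe housing. Take the red-handled brass drift from its wooden stand and work the cup down with short pushes of the drift's tip alternately around its flange, keeping it nearly square all the way (never more than about 4 degrees cocked), until the flange lies fully down on the housing all round; then prove that it is home with a steady push of about 15 N for half a second on the yellow dab and after that the same on the blue dab, and never bear on it with more than 30 N. Only the drift may touch the cup or the housing; finally put the drift back upright in the hole of its stand, let go, and leave the other things on the bench alone.

Things in the scene. Friction and masses are not known exactly. Their poses are not given: they have to be found in the camera images.
- drift_grip (a point): The drift: a straight upright punch 130 mm long, 0.18 kg, standing in its stand. Lower part a brass rod 14 mm in diameter and 60 mm long with a flat end; upper part a red square grip 18 x 18 mm, 70 mm long. This point is the centre of the red grip: 35 mm under the drift's top and 95 mm above its tip. z runs up along the drift, x and y are square to the faces of the grip.
- drift_tip (a point): Centre of the flat lower end of the drift, same axes as drift_grip.
- drift: The drift as a whole; origin at the centre of its flat lower end, as drift_tip.
- stand_hole (a point): Centre of the mouth of the hole in the top of the drift's stand: a fixed dark wooden block 80 x 80 mm, 50 mm high, its top at this point. The hole is 18 mm wide and 40 mm deep, so the drift stands with its tip 40 mm below this point, its red grip beginning 20 mm above the block.
- housing_face (a point): Centre of the bore's mouth, on the flat top face of the fixed green housing: a round barrel 100 mm in diameter on a foot 124 x 124 x 14 mm, the top face 55 mm above the bench. z is up, along the bore.
- housing: The green housing as a whole; origin at the centre of its underside, on the bench.
- cup: The flanged steel bearing cup. Its flange is a flat ring, outside diameter 80 mm, inside diameter 44 mm (open in the middle), 7 mm thick; below it a skirt sits tight in the bore. Origin: centre of the underside of the flange, which lies on housing_face (height difference 0) when the cup is home; it starts 7.5 to 9.5 mm above it. z is the cup's own axis, up; x points to the yellow dab.
- cup_top (a point): Centre of the cup's flange at the height of its upper face (7 mm above the underside), cup axes. The fit is tight with dry friction: the cup stays where it is left. A push of 5 to 9 N on one side of the flange sinks that side and turns the cup about a line some 20 to 30 mm beyond its centre, so the far side rises a little; once that side of the flange meets the housing face it stops dead.
- cup_yellow (a point): The yellow dab, on the upper face of the flange 13 mm across, in the middle of its width, 31 mm from the cup's axis (+x side of the cup).
- cup_blue (a point): The blue dab, opposite the yellow one, 31 mm from the cup's axis (-x side of the cup).
- spare_race: Bystander, to be left alone: loose steel bearing race (a ring, 52 mm across, 15 mm high) lying on the bench.
- bowl: Bystander, to be left alone: turned pale wooden bowl, 130 mm across, 55 mm high.
- mallet: Bystander, to be left alone: wooden hammer lying on the bench.
- oil_bottle: Bystander, to be left alone: yellow bottle, 56 mm across, 150 mm high.
- wrench: Bystander, to be left alone: steel wrench lying on the bench.
- blank: Bystander, to be left alone: upright pale wood cylinder, 70 mm across, 110 mm high.
- screw_jar: Bystander, to be left alone: glass jar, 60 mm across, 75 mm high.

How it is judged (in metres and radians):
On the way, in this order (a step that is already met when the one before it is completed fails the run):
1. the drift is taken out of its stand (z of drift_tip in the frame of stand_hole above 0.02 m), for 0.1 s.
2. the cup is home and square, and the drift bears steadily (10.5 to 20 N) on the side of the yellow dab (z of cup in the frame of housing_face below 0.0015 m and angle between cup_top's own z axis and vertical below 0.035 rad and contact force between drift and cup between 10.5 and 20 N and x of drift_tip in the frame of cup above 0.015 m), for 0.25 s.
3. the cup is home and square, and the drift bears steadily (10.5 to 20 N) on the side of the blue dab (z of cup in the frame of housing_face below 0.0015 m and angle between cup_top's own z axis and vertical below 0.035 rad and contact force between drift and cup between 10.5 and 20 N and x of drift_tip in the frame of cup below -0.015 m), for 0.25 s.
At the end, for the whole second after the job is handed in: The cup's flange lies on the housing face (origin within 1.5 mm of home, tilt under 2 degrees); the drift stands in the hole of its stand (tip within 8 mm of the hole's axis and at least 30 mm below its mouth, leaning less than 11 degrees), released and at rest (z of cup in the frame of housing_face below 0.0015 m and angle between cup_top's own z axis and vertical below 0.035 rad and horizontal distance between drift_tip and stand_hole below 0.008 m and z of drift_tip in the frame of stand_hole below -0.03 m and angle between drift_tip's own z axis and vertical below 0.2 rad and linear speed of drift below 0.03 m/s and contact force between the fingers and drift below 0.3 N); the robot touches nothing.
It fails at once if the cup is cocked by more than 5.2 degrees (angle between cup_top's own z axis and vertical above 0.09 rad).
It fails at once if the drift bears on the cup with more than 40 N (contact force between drift and cup above 40 N).
It fails at once if the robot itself touches the cup or the housing (contact force between any of the fingers, the arm and housing above 1 N or contact force between any of the fingers, the arm and cup above 1 N).
It fails at once if a bystander is shifted by more than 20 mm (distance of any of spare_race, bowl, mallet, oil_bottle, wrench, blank, screw_jar from where it was at the start of the episode above 0.02 m).
It also fails if it takes over 72 s, if anything falls off the work surface, if the arm or the gripper's body presses on something with over 40 N, if the wrist force passes 120 N, or if a joint passes its speed limit or range.

## Robot

A 7-joint arm with a two-finger parallel gripper is mounted at the origin on the work surface. World frame = base frame: x ahead of the robot, y to its left, z up, the work surface at z = 0. Lengths are in mm, angles in degrees, forces in N, time in s.
With the tool pointing down it reaches from about 425 to 875 mm from the base axis. Payload 4.7 kg.
Tool frame: the origin (TCP) lies on the centre line of the jaws, within the pads' length; the fingertips stand 17 mm ahead of it and the grasp point (between the pads) lies 2 mm behind it; z points along the fingers, y is the direction in which the jaws open and shut (so a half turn about z gives the same grasp; the last joint's range is limited). The gripper opens to 85 mm and grips with 20 to 120 N. Pads are 22 mm wide; open, the fingers measure 114 mm over their backs; the gripper's body (76 mm by 85 mm) begins 54 mm behind the grasp point. The pads swing forward as they close: fully open they stand 13 mm farther back than shut.
Start: joints at [0.808, 18.392, -4.016, 83.108, 1.295, 78.541, -3.26], TCP at [650.018, -0.024, 248.349] pointing down, gripper open.
Joint ranges: [-163.93, 163.93], [-17.29, 119.83], [-79.2, 71.16], [3.27, 140.29], [-89.18, 269.18], [5.43, 117.66], [-154.24, 154.24]. Speed limits (degrees/s): [147.25, 147.25, 180, 180, 180, 180, 180].

## Interface

Orientations are given as a 3x3 rotation matrix whose columns are the frame's x, y, z axes.
In Python, from plant import env gives the robot as it stands.
- The arm moves only by the tool arm_command, never from a script. Its argument "motion" is a list that holds one entry, the list of rows, each a list of 7 numbers: the opening, from 0 (shut) to 1 (fully open), then the shift along the tool's x, y, z in mm, then the turn, a rotation vector about the tool's x, y, z in rad. In form: [[[claw, dx, dy, dz, rx, ry, rz], ...]]. A call has 1 to 10 rows; each row is the pose to reach, as a shift and turn from the pose commanded when the call began, along the tool's axes at that moment; what a row does not reach only later rows make up. A row lasts 1/8 s, in which the tool goes at most 62.5 mm and 10.7 degrees, less where a joint would pass 70% of its speed; a pose out of reach is approached as far as the arm can. A call with a gripper value outside its range is refused whole. The fingers move at their own pace and stop on an object; "force" is the grip in N (left out, the last holds). Time passes only in rows, so rows that repeat a pose let the fingers close. It gives the time, the measured TCP pose, the force and the opening at its end, in the units of the state.
- env.observe(): the state, without advancing time (a new reading comes with each control period).
- env.snapshot(name): name is "scene" or "side" or "wrist"; returns the picture (400x640x3 uint8, red, green, blue); there is no depth.
- env.camera_params(name): a dict with "fx", "fy", "cx", "cy" (pixels), "cam_to_world" (4x4, takes a point from camera to world coordinates); the wrist camera has in their place "mount" (4x4, takes a point from camera to tool coordinates, whose origin is the TCP and whose axes are the flange's). Camera axes: x right, y down, z forward; pixel columns grow to the right and rows downward; lengths in mm; the calibration is good to about 2 mm. The wrist camera is an equidistant fisheye: a pixel r from the principal point sees the ray r / f radians off the axis. A picture is of the moment at which its call begins: read the wrist's pose just before it. camera_params takes no time and is no camera call.
- env.close_job(): hands the job in, once; it reports no verdict.
The state is a dict: "time_s": time; "qpos": joint angles; "joint_vel": joint speeds; "tau": joint torques, N m; "eef_pos": TCP position; "ee_rot": TCP orientation; "ft_force": force on the tool from outside, world axes, zero at the start; "moment": the same for the moment, N m; "finger_gap": finger opening in mm.
Only numpy, scipy, OpenCV 4.12 (cv2) and the standard library are available. Lean on these libraries where they do the work, as an engineer would, in place of code of your own. Each camera call takes 0.05 s, during which the arm holds its last target. There are 200 camera calls.

## Working session

There is one attempt and no reset: what is moved stays moved. The work goes in short steps, Python scripts to look and compute and a tool call to move; the robot and the scene stay as the last step left them, time stands still between calls to the robot, and variables do not carry over. Pictures are saved under pics/ and viewed, about 8 in all and at most 12, crops included, and the job is handed in when it is done.

Besides the shell and the picture viewer there is one more tool, called after "Call:" by a JSON object that holds its "api" and its "payload", one argument or row to a line. arm_command: Moves the arm, as the interface text tells. Its arguments: {"type":"object","properties":{"motion":{"type":"array","items":{"type":"array","items":{"type":"array","items":{"type":"number"}}}},"force":{"type":"number"}},"required":["motion"]}

```bash
mkdir -p pics; ls; python3 - <<'E'
from plant import env
import cv2, numpy as np
np.set_printoptions(precision=3,suppress=True)
for n in ("scene","side","wrist"):
    im=env.snapshot(n); cv2.imwrite(f"pics/{n}0.png",im[:,:,::-1]); p=env.camera_params(n); print(n,p)
a=cv2.imread("pics/scene0.png");b=cv2.imread("pics/side0.png")
cv2.imwrite("pics/c0.png",cv2.resize(np.vstack([a,b]),(480*800//600,600)) if 0 else np.vstack([a,b])[:, :])
print(env.observe())
E
```

```text
pics
scene {'fx': 371.7602931873522, 'fy': 371.7602931873522, 'cx': 321.32517470354145, 'cy': 197.19425970969138, 'cam_to_world': array([[  -0.788,    0.411,   -0.458, 1031.572],
       [   0.615,    0.498,   -0.611,  636.281],
       [  -0.023,   -0.763,   -0.646,  713.639],
       [   0.   ,    0.   ,    0.   ,    1.   ]])}
side {'fx': 367.5429731697348, 'fy': 367.5429731697348, 'cx': 323.94872554579996, 'cy': 203.05281286781786, 'cam_to_world': array([[ -0.815,  -0.27 ,   0.512, 148.779],
       [ -0.579,   0.394,  -0.714, 642.565],
       [ -0.009,  -0.878,  -0.478, 523.868],
       [  0.   ,   0.   ,   0.   ,   1.   ]])}
wrist {'fx': 309.70691628693146, 'fy': 309.70691628693146, 'cx': 322.32752056875574, 'cy': 201.86072186745628, 'mount': array([[   0.   ,   -0.961,   -0.275,   71.005],
       [   1.   ,    0.   ,    0.   ,   -0.628],
       [  -0.   ,   -0.275,    0.961, -126.618],
       [   0.   ,    0.   ,    0.   ,    1.   ]])}
{'time_s': 0.15, 'qpos': array([ 0.808, 18.431, -4.016, 83.159,  1.295, 78.542, -3.26 ]), 'joint_vel': array([ 0.023, -0.014, -0.074, -0.216, -0.006, -0.073, -0.012]), 'tau': array([  0.   , -49.409,  -0.382, -31.468,   0.013,   0.008,  -0.   ]), 'eef_pos': array([649.612,  -0.037, 247.454]), 'ee_rot': array([[-0.   ,  1.   , -0.002],
       [ 1.   ,  0.   , -0.   ],
       [-0.   , -0.002, -1.   ]]), 'ft_force': array([-0.386,  0.548, -0.482]), 'moment': array([-0.018, -0.017,  0.006]), 'finger_gap': 85.01114907548391}
```

View pics/scene0.png

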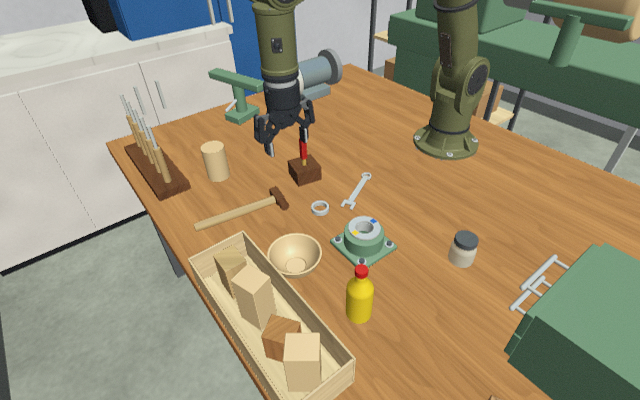

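View pics/side0.png

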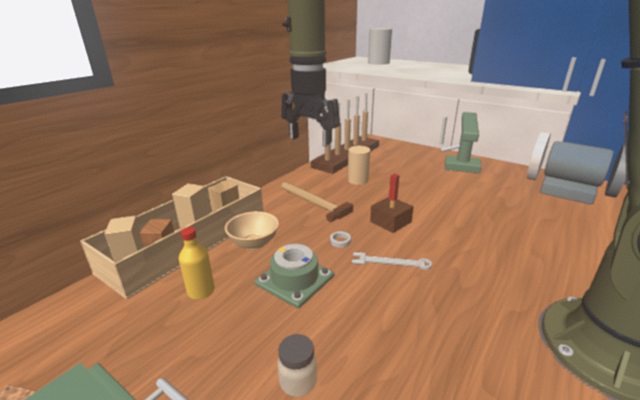

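The scene view has the drift at about (304,150), its stand at (305,170), the housing at (364,238), the yellow dab near (353,232) and the blue dab near (373,221). In the side view the drift is at (394,190), the housing at (294,270), yellow near (281,250) and blue near (306,260).

```bash
cat > h.py <<'E'
from plant import env
import cv2, numpy as np
np.set_printoptions(precision=2,suppress=True)
def ray(name,uv,p=None,st=None):
    p=p or env.camera_params(name); u,v=uv
    x,y=(u-p["cx"])/p["fx"],(v-p["cy"])/p["fy"]
    if name=="wrist":
        r=np.hypot(x,y); d=np.array([x/r*np.sin(r),y/r*np.sin(r),np.cos(r)]) if r>1e-9 else np.array([0,0,1.])
        st=st or env.observe(); T=np.eye(4); T[:3,:3]=st["ee_rot"]; T[:3,3]=st["eef_pos"]; M=T@p["mount"]
    else:
        d=np.array([x,y,1.]); M=p["cam_to_world"]
    d=M[:3,:3]@d; return M[:3,3],d/np.linalg.norm(d)
def onz(r,z): return r[0]+r[1]*(z-r[0][2])/r[1][2]
def tri(rs):
    A=sum(np.eye(3)-np.outer(d,d) for _,d in rs); b=sum((np.eye(3)-np.outer(d,d))@o for o,d in rs)
    X=np.linalg.solve(A,b); res=[np.linalg.norm(np.cross(X-o,d)) for o,d in rs]; return X,np.array(res)
def mask(im,col):
    h=cv2.cvtColor(im,cv2.COLOR_RGB2HSV)
    if col=="red": return cv2.inRange(h,(0,150,60),(6,255,255))|cv2.inRange(h,(172,150,60),(180,255,255))
    lo,hi={"yellow":((20,120,120),(35,255,255)),"blue":((100,120,60),(130,255,255)),"green":((45,40,30),(90,255,255))}[col]
    return cv2.inRange(h,lo,hi)
def blobs(im,col,box,mn=6):
    m=mask(im,col); z=np.zeros_like(m); x0,y0,x1,y1=box; z[y0:y1,x0:x1]=m[y0:y1,x0:x1]
    n,l,s,c=cv2.connectedComponentsWithStats(z); return [(c[i],s[i]) for i in range(1,n) if s[i][4]>=mn]
E
python3 - <<'E'
from h import *
I={n:cv2.imread(f"pics/{n}0.png")[:,:,::-1].copy() for n in("scene","side","wrist")}
B={"scene":[(290,130,320,165),(335,210,390,250)],"side":[(380,165,410,215),(262,240,325,275)]}
R={}
for n in B:
    for c,b in (("red",0),("yellow",1),("blue",1)):
        bl=blobs(I[n],c,B[n][b]); print(n,c,[(x,s.tolist()) for x,s in bl])
        if bl: R[n,c]=max(bl,key=lambda t:t[1][4])
for c in("red","yellow","blue"):
    print(c,tri([ray(n,R[n,c][0]) for n in B]))
s=R["side","red"][1]
print("grip ends side", s)
cv2.imwrite("pics/w.png",I["wrist"][:,:,::-1])
E
```

```text
scene red [(array([302.69, 149.57]), [299, 139, 9, 20, 124])]
scene yellow [(array([354.63, 232.05]), [352, 230, 6, 5, 19])]
scene blue [(array([372.93, 220.6 ]), [371, 219, 5, 4, 15])]
side red [(array([392.68, 186.87]), [388, 174, 11, 26, 170])]
side yellow [(array([281.53, 249.12]), [279, 247, 6, 5, 17])]
side blue [(array([305.1, 259.1]), [303, 258, 5, 3, 10])]
red (array([ 503.49, -156.07,  102.14]), array([1.93, 1.93]))
yellow (array([592.68, 179.6 ,  68.79]), array([0.09, 0.09]))
blue (array([530.7 , 178.4 ,  68.56]), array([0.24, 0.24]))
grip ends side [388 174  11  26 170]
```

View pics/wrist0.png

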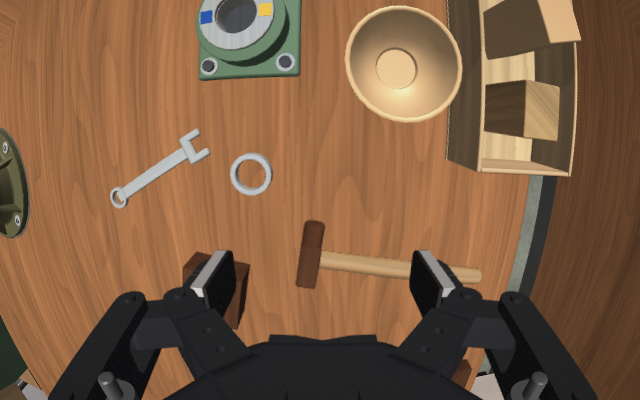

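The wrist view shows the housing at the top, (240,25), with yellow at (266,9) and blue at (207,17). The stand is at (215,285), partly behind the left finger. Next: hover short of the drift and look closely.

Call:
{"api": "arm_command", "payload": {
  "motion": [
    [[1,-50,-40,-3,0,0,0],[1,-100,-80,-6,0,0,0],[1,-150,-115,-10,0,0,0],[1,-190,-147,-12,0,0,0],[1,-190,-147,-12,0,0,0],[1,-190,-147,-12,0,0,0]]
  ]
}}

```text
time_s: 0.9
eef_pos: [503.2, -189.5, 260.3]
ee_rot: [[-0.0, 1.0, 0.0], [1.0, 0.0, 0.001], [0.001, 0.0, -1.0]]
ft_force: [0.1, 0.0, 0.4]
finger_gap: 85.6
```

```bash
python3 - <<'E'
from h import *
st=env.observe(); im=env.snapshot("wrist"); cv2.imwrite("pics/wrist1.png",im[:,:,::-1]); np.save("st1.npy",st,allow_pickle=True)
print(st["eef_pos"],st["ee_rot"],st["time_s"],st["ft_force"])
for x,s in blobs(im,"red",(0,0,640,400),40): print(x,s)
E
```

```text
[ 503.2  -189.46  260.3 ] [[-0.  1.  0.]
 [ 1.  0.  0.]
 [ 0.  0. -1.]] 0.9 [0.13 0.   0.41]
[320.7  158.18] [309 143  24  31 642]
```

View pics/wrist1.png

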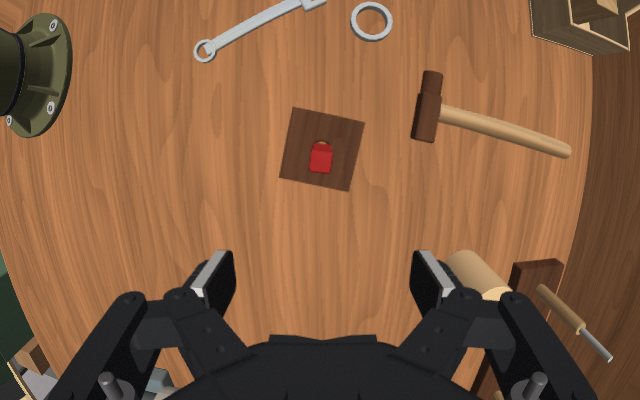

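The wrist view shows the stand top with corners near (293,108), (364,122), (349,191) and (280,178). The drift's red top is at about (321,160).

```bash
python3 - <<'E'
from h import *
st=np.load("st1.npy",allow_pickle=True).item(); im=cv2.imread("pics/wrist1.png")[:,:,::-1].copy()
C=[onz(ray("wrist",c,st=st),50) for c in [(293,108),(364,122),(349,191),(280,178)]]
C=np.array(C); print("stand",C,C.mean(0),np.linalg.norm(np.roll(C,-1,0)-C,axis=1))
e=C[1]-C[0]; print("yaw",np.degrees(np.arctan2(e[1],e[0])))
m=mask(im,"red"); m[:140]=0;m[180:]=0
print(np.where(m[140:180,305:338]>0,im[140:180,305:338,0],0)[::2,::1].tolist().__repr__().replace("], [","\n"))
E
```

```text
stand [[ 471.21 -109.88   50.  ]
 [ 547.85 -124.87   50.  ]
 [ 532.73 -202.09   50.  ]
 [ 455.52 -187.11   50.  ]] [ 501.83 -155.99   50.  ] [78.09 78.69 78.65 78.8 ]
yaw -11.0620727842932
[[0, 0, 0, 0, 0, 0, 0, 0, 0, 0, 0, 0, 0, 0, 0, 0, 0, 0, 0, 0, 0, 0, 0, 0, 0, 0, 0, 0, 0, 0, 0, 0, 0
0, 0, 0, 0, 0, 0, 0, 0, 0, 0, 0, 0, 0, 0, 0, 0, 0, 0, 0, 0, 0, 0, 0, 0, 0, 0, 0, 0, 0, 0, 0, 0, 0
0, 0, 0, 0, 0, 0, 0, 0, 118, 141, 149, 149, 149, 148, 151, 151, 152, 154, 154, 154, 147, 140, 130, 112, 98, 0, 0, 0, 0, 0, 0, 0, 0
0, 0, 0, 0, 0, 0, 0, 80, 125, 143, 149, 147, 148, 147, 147, 149, 149, 149, 148, 148, 149, 148, 149, 149, 150, 140, 0, 0, 0, 0, 0, 0, 0
0, 0, 0, 0, 0, 0, 0, 113, 137, 145, 144, 145, 146, 144, 146, 146, 147, 145, 145, 146, 146, 146, 147, 146, 148, 143, 118, 0, 0, 0, 0, 0, 0
0, 0, 0, 0, 0, 0, 101, 164, 163, 161, 157, 151, 152, 148, 146, 144, 145, 143, 145, 145, 145, 144, 144, 145, 145, 145, 123, 0, 0, 0, 0, 0, 0
0, 0, 0, 0, 0, 108, 138, 165, 169, 170, 170, 171, 170, 172, 172, 172, 171, 170, 168, 168, 165, 163, 160, 159, 159, 160, 152, 126, 0, 0, 0, 0, 0
0, 0, 0, 0, 0, 115, 152, 
[... 988 characters left out ...]
 0, 0, 129, 160, 168, 169, 170, 169, 169, 170, 169, 168, 169, 168, 167, 166, 168, 167, 168, 166, 170, 169, 159, 127, 104, 0, 0, 0, 0, 0, 0
0, 0, 0, 0, 107, 135, 147, 152, 154, 155, 157, 160, 159, 163, 165, 166, 167, 169, 169, 169, 169, 168, 167, 166, 152, 110, 0, 0, 0, 0, 0, 0, 0
0, 0, 0, 0, 0, 0, 0, 0, 0, 0, 0, 88, 92, 98, 103, 109, 116, 119, 122, 127, 131, 136, 141, 145, 144, 98, 0, 0, 0, 0, 0, 0, 0
0, 0, 0, 0, 0, 0, 0, 0, 0, 0, 0, 0, 0, 0, 0, 0, 0, 0, 0, 0, 0, 0, 0, 0, 0, 0, 0, 0, 0, 0, 0, 0, 0
0, 0, 0, 0, 0, 0, 0, 0, 0, 0, 0, 0, 0, 0, 0, 0, 0, 0, 0, 0, 0, 0, 0, 0, 0, 0, 0, 0, 0, 0, 0, 0, 0
0, 0, 0, 0, 0, 0, 0, 0, 0, 0, 0, 0, 0, 0, 0, 0, 0, 0, 0, 0, 0, 0, 0, 0, 0, 0, 0, 0, 0, 0, 0, 0, 0]]
```

```bash
python3 - <<'E'
from h import *
st=np.load("st1.npy",allow_pickle=True).item()
P=np.array([onz(ray("wrist",c,st=st),140) for c in [(311.3,150.5),(332,153.5),(330,172.5),(309.3,170)]])
print(P,P.mean(0)); 
for a,b in((0,1),(3,2),(3,0),(2,1)):
    e=P[b]-P[a]; print(np.linalg.norm(e),np.degrees(np.arctan2(e[1],e[0])))
# height of drift top: wrist ray and scene ray to red centre
print(tri([ray("wrist",(320.7,161.5),st=st),ray("side",(394.3,174.5))]),tri([ray("wrist",(320.7,161.5),st=st),ray("scene",(303.,139.5))]))
# height of stand centre
E
```

```text
[[ 493.87 -146.4   140.  ]
 [ 510.43 -148.82  140.  ]
 [ 508.91 -164.35  140.  ]
 [ 492.15 -162.28  140.  ]] [ 501.34 -155.46  140.  ]
16.731722669835175 -8.332798799816382
16.879495486579717 -7.026308819958621
15.976444367172965 83.82432760310334
15.598049802626367 84.40386616113992
(array([ 501.2 , -155.44,  139.87]), array([0.2, 0.2])) (array([ 500.79, -155.76,  134.22]), array([0.71, 0.71]))
```

Call:
{"api": "arm_command", "payload": {
  "motion": [
    [[1,34,-1.7,0,0,0,0.13],[1,34,-1.7,20,0,0,0.13],[1,34,-1.7,70,0,0,0.13],[1,34,-1.7,115,0,0,0.13],[1,34,-1.7,145,0,0,0.13],[1,34,-1.7,157,0,0,0.13],[1,34,-1.7,157,0,0,0.13],[0,34,-1.7,157,0,0,0.13],[0,34,-1.7,157,0,0,0.13],[0,34,-1.7,157,0,0,0.13]]
  ],
  "force": 80
}}

```text
time_s: 2.2
eef_pos: [501.8, -156.2, 104.2]
ee_rot: [[0.13, 0.992, 0.002], [0.992, -0.13, -0.0], [-0.0, 0.002, -1.0]]
ft_force: [-0.2, -0.9, -0.4]
finger_gap: 32.2
```

Call:
{"api": "arm_command", "payload": {
  "motion": [
    [[0,0,0,0,0,0,0],[0,0,0,0,0,0,0],[0,0,0,0,0,0,0],[0,0,0,0,0,0,0]]
  ]
}}

```text
time_s: 2.7
eef_pos: [501.8, -156.2, 104.0]
ee_rot: [[0.13, 0.992, 0.001], [0.992, -0.13, -0.0], [-0.0, 0.001, -1.0]]
ft_force: [0.1, 0.3, 5.1]
finger_gap: 16.8
```

Call:
{"api": "arm_command", "payload": {
  "motion": [
    [[0,0,0,-15,0,0,0],[0,0,0,-45,0,0,0],[0,0,0,-85,0,0,0],[0,0,0,-120,0,0,0],[0,0,0,-120,0,0,0],[0,0,0,-120,0,0,0]]
  ]
}}

```text
time_s: 3.45
eef_pos: [500.4, -155.8, 222.2]
ee_rot: [[0.13, 0.992, -0.002], [0.992, -0.13, 0.001], [0.0, -0.002, -1.0]]
ft_force: [-1.4, 0.5, -2.0]
finger_gap: 17.2
```

```bash
python3 - <<'E'
from h import *
st=env.observe(); print(st["eef_pos"],st["ft_force"],st["moment"],st["finger_gap"])
a=env.snapshot("scene");b=env.snapshot("side")
f=lambda im,x0,y0,x1,y1:cv2.resize(im[y0:y1,x0:x1],(400,400),interpolation=cv2.INTER_CUBIC)
cv2.imwrite("pics/l1.png",np.hstack([f(a,255,85,355,185),f(b,345,130,445,230)])[:,:,::-1])
E
```

```text
[ 500.44 -155.76  222.19] [-1.39  0.52 -2.04] [-0.    0.04 -0.01] 17.241639432315
```

View pics/l1.png

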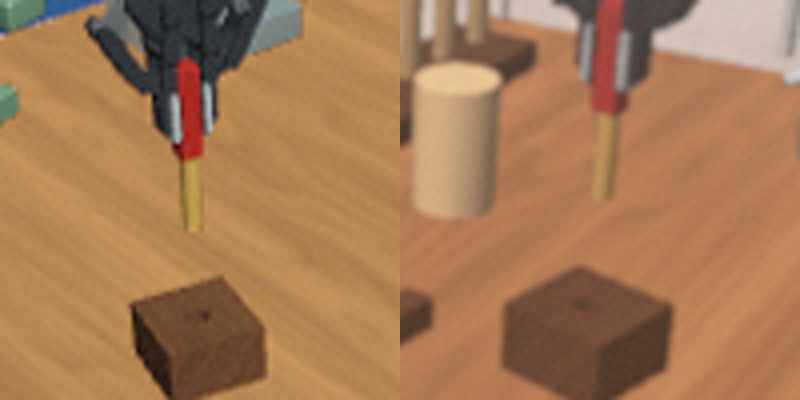

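The drift is held upright. In full-frame pixels the tip is at scene (303.5,142.5) and side (394.8,180), and the hole is at scene (306,164) and side (390,206).

```bash
python3 - <<'E'
from h import *
print("tip",tri([ray("scene",(303.4,142.0)),ray("side",(394.8,179.3))]))
print("hole",tri([ray("scene",(306,164)),ray("side",(390,206))]))
print("gripbottom",tri([ray("scene",(303,124)),ray("side",(396.8,157.7))]))
E
```

```text
tip (array([ 499.07, -155.99,  125.87]), array([0.95, 0.95]))
hole (array([ 501.26, -146.06,   52.01]), array([0.65, 0.65]))
gripbottom (array([ 497.88, -153.84,  186.13]), array([0.54, 0.54]))
```

Call:
{"api": "arm_command", "payload": {
  "motion": [
    [[0,50,5,0,0,0,0],[0,100,10,0,0,0,0],[0,160,20,0,0,0,0],[0,220,32,0,0,0,0],[0,270,41,0,0,0,0],[0,310,46,0,0,0,0],[0,345,48,0,0,0,0],[0,345,48,0,0,0,0],[0,345,48,0,0,0,0]]
  ]
}}

```text
time_s: 4.68
eef_pos: [593.1, 178.8, 221.8]
ee_rot: [[0.13, 0.992, -0.002], [0.992, -0.13, -0.002], [-0.002, -0.002, -1.0]]
ft_force: [-0.3, -0.9, -1.6]
finger_gap: 16.8
```

```bash
python3 - <<'E'
from h import *
st=env.observe(); im=env.snapshot("wrist"); cv2.imwrite("pics/wrist2.png",im[:,:,::-1])
for c in("yellow","blue"):
    for x,s in blobs(im,c,(150,60,520,330),30): print(c,x,s,onz(ray("wrist",x,st=st),70))
E
```

```text
yellow [321.84 189.76] [315 182  15  16 192] [592.01 181.49  70.  ]
blue [256.95 199.56] [250 193  15  14 169] [529.79 180.13  70.  ]
```

View pics/wrist2.png

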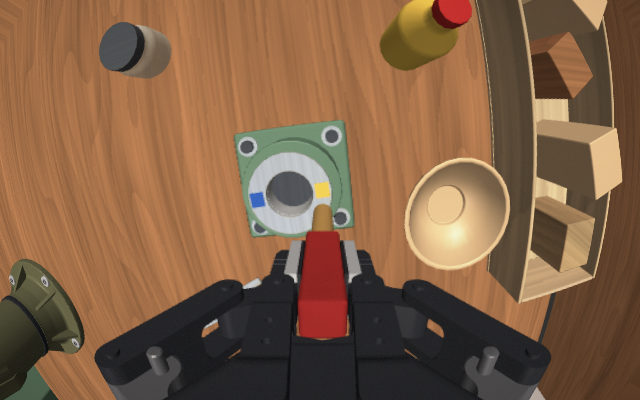

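The wrist view shows yellow at (322,190), blue at (257,200), and the brass tip just below yellow at (323,207). I'll move over yellow and descend to about 7 mm above the flange.

Call:
{"api": "arm_command", "payload": {
  "motion": [
    [[0,1.7,0,10,0,0,0],[0,1.7,0,25,0,0,0],[0,1.7,0,40,0,0,0],[0,1.7,0,48,0,0,0],[0,1.7,0,50,0,0,0],[0,1.7,0,50,0,0,0],[0,1.7,0,50,0,0,0]]
  ]
}}

```text
time_s: 5.6
eef_pos: [594.2, 181.7, 174.0]
ee_rot: [[0.13, 0.992, 0.001], [0.992, -0.13, 0.0], [0.0, 0.001, -1.0]]
ft_force: [-0.4, -0.1, -2.1]
finger_gap: 16.8
```

Call:
{"api": "arm_command", "payload": {
  "motion": [
    [[0,0,0,1,0,0,0],[0,0,0,2,0,0,0],[0,0,0,3,0,0,0],[0,0,0,4,0,0,0],[0,0,0,5,0,0,0],[0,0,0,5,0,0,0]]
  ]
}}

```text
time_s: 6.35
eef_pos: [593.8, 181.5, 168.2]
ee_rot: [[0.13, 0.992, -0.0], [0.992, -0.13, -0.0], [-0.0, -0.0, -1.0]]
ft_force: [0.2, 1.0, -1.6]
finger_gap: 16.8
```

Call:
{"api": "arm_command", "payload": {
  "motion": [
    [[0,0,0,1,0,0,0],[0,0,0,2,0,0,0],[0,0,0,2,0,0,0]]
  ]
}}

```text
time_s: 6.72
eef_pos: [593.8, 181.5, 166.2]
ee_rot: [[0.13, 0.992, -0.0], [0.992, -0.13, -0.0], [-0.0, -0.0, -1.0]]
ft_force: [0.6, 1.2, -2.8]
finger_gap: 17.1
```

Call:
{"api": "arm_command", "payload": {
  "motion": [
    [[0,0,0,1,0,0,0],[0,0,0,1.5,0,0,0],[0,0,0,1.5,0,0,0]]
  ]
}}

```text
time_s: 7.1
eef_pos: [593.8, 181.5, 164.7]
ee_rot: [[0.13, 0.992, -0.0], [0.992, -0.13, -0.0], [-0.0, -0.0, -1.0]]
ft_force: [0.0, -0.9, -1.4]
finger_gap: 17.0
```

Call:
{"api": "arm_command", "payload": {
  "motion": [
    [[0,0,0,0.5,0,0,0],[0,0,0,1,0,0,0],[0,0,0,1,0,0,0]]
  ]
}}

```text
time_s: 7.48
eef_pos: [593.8, 181.5, 163.8]
ee_rot: [[0.13, 0.992, -0.0], [0.992, -0.13, -0.0], [-0.0, -0.0, -1.0]]
ft_force: [-0.1, -0.2, -1.7]
finger_gap: 17.2
```

Call:
{"api": "arm_command", "payload": {
  "motion": [
    [[0,0,0,0.5,0,0,0],[0,0,0,1,0,0,0],[0,0,0,1,0,0,0]]
  ]
}}

```text
time_s: 7.85
eef_pos: [594.0, 181.6, 163.5]
ee_rot: [[0.13, 0.992, 0.001], [0.992, -0.13, 0.0], [0.0, 0.001, -1.0]]
ft_force: [-1.5, 0.0, 3.4]
finger_gap: 17.2
```

Contact on yellow at TCP z ≈ 163.6, about 5 N, and the servo stiffness is about 7 N/mm. Pushing.

Call:
{"api": "arm_command", "payload": {
  "motion": [
    [[0,0,0,0.7,0,0,0],[0,0,0,1.4,0,0,0],[0,0,0,2,0,0,0],[0,0,0,2,0,0,0]]
  ]
}}

```text
time_s: 8.35
eef_pos: [594.7, 181.7, 161.6]
ee_rot: [[0.13, 0.992, 0.002], [0.992, -0.13, 0.001], [0.001, 0.002, -1.0]]
ft_force: [0.2, -1.2, 5.2]
finger_gap: 17.4
```

Call:
{"api": "arm_command", "payload": {
  "motion": [
    [[0,0,0,-6,0,0,0],[0,0,0,-8,0,0,0],[0,-5,-30,-8,0,0,0],[0,-10,-61.4,-8,0,0,0],[0,-10,-61.4,-8,0,0,0],[0,-10,-61.4,-6,0,0,0],[0,-10,-61.4,-4.5,0,0,0],[0,-10,-61.4,-4.5,0,0,0]]
  ]
}}

```text
time_s: 9.35
eef_pos: [532.0, 179.4, 164.9]
ee_rot: [[0.13, 0.992, -0.001], [0.992, -0.13, -0.0], [-0.0, -0.001, -1.0]]
ft_force: [0.4, 0.1, -1.7]
finger_gap: 17.2
```

Call:
{"api": "arm_command", "payload": {
  "motion": [
    [[0,0,0,0.7,0,0,0],[0,0,0,1.4,0,0,0],[0,0,0,2,0,0,0],[0,0,0,2,0,0,0]]
  ]
}}

```text
time_s: 9.85
eef_pos: [531.8, 179.6, 163.8]
ee_rot: [[0.13, 0.992, 0.001], [0.992, -0.13, 0.0], [0.0, 0.001, -1.0]]
ft_force: [-0.6, -0.4, 1.5]
finger_gap: 17.1
```

Call:
{"api": "arm_command", "payload": {
  "motion": [
    [[0,0,0,0.7,0,0,0],[0,0,0,1.4,0,0,0],[0,0,0,2.1,0,0,0],[0,0,0,2.8,0,0,0],[0,0,0,3.5,0,0,0],[0,0,0,4,0,0,0],[0,0,0,4,0,0,0]]
  ]
}}

```text
time_s: 10.72
eef_pos: [530.9, 179.7, 159.9]
ee_rot: [[0.129, 0.992, -0.001], [0.992, -0.129, -0.0], [-0.0, -0.001, -1.0]]
ft_force: [-3.8, -0.6, 6.7]
finger_gap: 17.4
```

Call:
{"api": "arm_command", "payload": {
  "motion": [
    [[0,0,0,-7,0,0,0],[0,0,0,-7,0,0,0],[0,5,30,-7,0,0,0],[0,10,61.4,-7,0,0,0],[0,10,61.4,-6,0,0,0],[0,10,61.4,-4,0,0,0],[0,10,61.4,-3,0,0,0],[0,10,61.4,-2,0,0,0],[0,10,61.4,-2,0,0,0]]
  ]
}}

```text
time_s: 11.85
eef_pos: [593.3, 181.8, 161.9]
ee_rot: [[0.129, 0.992, -0.0], [0.992, -0.129, 0.0], [0.0, -0.0, -1.0]]
ft_force: [-3.2, -0.4, 2.7]
finger_gap: 17.0
```

Call:
{"api": "arm_command", "payload": {
  "motion": [
    [[0,0,0,0.8,0,0,0],[0,0,0,1.6,0,0,0],[0,0,0,2.4,0,0,0],[0,0,0,3.2,0,0,0],[0,0,0,3.8,0,0,0],[0,0,0,3.8,0,0,0]]
  ]
}}

```text
time_s: 12.6
eef_pos: [594.6, 181.6, 158.3]
ee_rot: [[0.13, 0.992, 0.002], [0.992, -0.13, 0.0], [0.001, 0.002, -1.0]]
ft_force: [-1.6, -0.2, 5.4]
finger_gap: 17.2
```

Call:
{"api": "arm_command", "payload": {
  "motion": [
    [[0,0,0,-7,0,0,0],[0,0,0,-7,0,0,0],[0,-5,-30,-7,0,0,0],[0,-10,-61.4,-7,0,0,0],[0,-10,-61.4,-6,0,0,0],[0,-10,-61.4,-4,0,0,0],[0,-10,-61.4,-3,0,0,0],[0,-10,-61.4,-2,0,0,0],[0,-10,-61.4,-2,0,0,0]]
  ]
}}

```text
time_s: 13.72
eef_pos: [532.2, 179.5, 159.9]
ee_rot: [[0.13, 0.992, 0.001], [0.992, -0.13, 0.0], [0.0, 0.001, -1.0]]
ft_force: [-1.6, -1.0, 4.0]
finger_gap: 16.9
```

Call:
{"api": "arm_command", "payload": {
  "motion": [
    [[0,0,0,0.8,0,0,0],[0,0,0,1.6,0,0,0],[0,0,0,2.4,0,0,0],[0,0,0,3.2,0,0,0],[0,0,0,3.8,0,0,0],[0,0,0,3.8,0,0,0]]
  ]
}}

```text
time_s: 14.48
eef_pos: [531.4, 179.7, 156.3]
ee_rot: [[0.13, 0.992, -0.001], [0.992, -0.13, -0.0], [-0.0, -0.001, -1.0]]
ft_force: [-3.6, -0.9, 7.2]
finger_gap: 17.2
```

Call:
{"api": "arm_command", "payload": {
  "motion": [
    [[0,0,0,-7,0,0,0],[0,0,0,-7,0,0,0],[0,5,30,-7,0,0,0],[0,10,61.4,-7,0,0,0],[0,10,61.4,-6,0,0,0],[0,10,61.4,-4,0,0,0],[0,10,61.4,-3,0,0,0],[0,10,61.4,-2,0,0,0],[0,10,61.4,-2,0,0,0]]
  ]
}}

```text
time_s: 15.6
eef_pos: [593.4, 181.7, 158.4]
ee_rot: [[0.129, 0.992, 0.0], [0.992, -0.129, 0.0], [0.0, 0.0, -1.0]]
ft_force: [-2.1, -0.1, 3.9]
finger_gap: 17.1
```

Call:
{"api": "arm_command", "payload": {
  "motion": [
    [[0,0,0,0.7,0,0,0],[0,0,0,1.4,0,0,0],[0,0,0,2,0,0,0],[0,0,0,2.5,0,0,0],[0,0,0,2.5,0,0,0]]
  ]
}}

```text
time_s: 16.23
eef_pos: [594.2, 181.7, 156.1]
ee_rot: [[0.13, 0.992, 0.001], [0.992, -0.13, 0.0], [0.0, 0.001, -1.0]]
ft_force: [-3.0, -0.2, 6.4]
finger_gap: 16.8
```

Not bottomed yet; press in small steps.

Call:
{"api": "arm_command", "payload": {
  "motion": [
    [[0,0,0,0.5,0,0,0],[0,0,0,1,0,0,0],[0,0,0,1,0,0,0]]
  ]
}}

```text
time_s: 16.6
eef_pos: [594.3, 181.8, 156.0]
ee_rot: [[0.13, 0.992, 0.001], [0.992, -0.13, 0.0], [0.001, 0.001, -1.0]]
ft_force: [-4.6, -1.8, 10.5]
finger_gap: 16.8
```

Call:
{"api": "arm_command", "payload": {
  "motion": [
    [[0,0,0,0.4,0,0,0],[0,0,0,0.8,0,0,0],[0,0,0,0.8,0,0,0]]
  ]
}}

```text
time_s: 16.98
eef_pos: [594.3, 181.8, 156.0]
ee_rot: [[0.13, 0.992, 0.002], [0.992, -0.13, 0.0], [0.001, 0.002, -1.0]]
ft_force: [-4.4, -1.3, 13.5]
finger_gap: 17.1
```

Call:
{"api": "arm_command", "payload": {
  "motion": [
    [[0,0,0,-5,0,0,0],[0,0,0,-8,0,0,0],[0,-5,-30,-8,0,0,0],[0,-10,-61.4,-8,0,0,0],[0,-10,-61.4,-6,0,0,0],[0,-10,-61.4,-4,0,0,0],[0,-10,-61.4,-3,0,0,0],[0,-10,-61.4,-2.5,0,0,0],[0,-10,-61.4,-2,0,0,0],[0,-10,-61.4,-2,0,0,0]]
  ]
}}

```text
time_s: 18.23
eef_pos: [532.2, 179.5, 156.1]
ee_rot: [[0.13, 0.992, 0.001], [0.992, -0.13, -0.0], [0.0, 0.001, -1.0]]
ft_force: [-1.5, -2.5, 4.9]
finger_gap: 16.9
```

Call:
{"api": "arm_command", "payload": {
  "motion": [
    [[0,0,0,0.5,0,0,0],[0,0,0,1,0,0,0],[0,0,0,1,0,0,0]]
  ]
}}

```text
time_s: 18.6
eef_pos: [532.2, 179.6, 156.0]
ee_rot: [[0.13, 0.992, 0.001], [0.992, -0.13, -0.0], [0.0, 0.001, -1.0]]
ft_force: [-3.7, -1.4, 9.6]
finger_gap: 17.3
```

Call:
{"api": "arm_command", "payload": {
  "motion": [
    [[0,0,0,0.5,0,0,0],[0,0,0,1,0,0,0],[0,0,0,1,0,0,0]]
  ]
}}

```text
time_s: 18.98
eef_pos: [532.3, 179.6, 155.9]
ee_rot: [[0.13, 0.992, 0.002], [0.992, -0.13, -0.0], [0.0, 0.001, -1.0]]
ft_force: [-4.7, -1.6, 14.3]
finger_gap: 17.1
```

Dead stops at nearly equal heights on yellow (156.0) and blue (155.9). I'll check the ±y sides too.

Call:
{"api": "arm_command", "payload": {
  "motion": [
    [[0,0,0,-5,0,0,0],[0,0,0,-8,0,0,0],[0,18,13,-8,0,0,0],[0,35.7,26.6,-8,0,0,0],[0,35.7,26.6,-6,0,0,0],[0,35.7,26.6,-4,0,0,0],[0,35.7,26.6,-3,0,0,0],[0,35.7,26.6,-2,0,0,0],[0,35.7,26.6,-1,0,0,0],[0,35.7,26.6,-1,0,0,0]]
  ]
}}

```text
time_s: 20.23
eef_pos: [562.3, 210.9, 156.0]
ee_rot: [[0.13, 0.992, -0.0], [0.992, -0.13, -0.001], [-0.001, -0.0, -1.0]]
ft_force: [-3.0, -2.6, 7.6]
finger_gap: 17.1
```

Call:
{"api": "arm_command", "payload": {
  "motion": [
    [[0,0,0,-5,0,0,0],[0,0,0,-7,0,0,0],[0,-30,-4,-7,0,0,0],[0,-61.5,-8,-7,0,0,0],[0,-61.5,-8,-5,0,0,0],[0,-61.5,-8,-3,0,0,0],[0,-61.5,-8,-2,0,0,0],[0,-61.5,-8,-1,0,0,0],[0,-61.5,-8,0,0,0,0],[0,-61.5,-8,0,0,0,0]]
  ]
}}

```text
time_s: 21.48
eef_pos: [546.9, 152.8, 156.0]
ee_rot: [[0.129, 0.992, 0.001], [0.992, -0.129, 0.001], [0.001, 0.001, -1.0]]
ft_force: [-3.4, -0.1, 7.2]
finger_gap: 17.0
```

All four sides stop at z 156.0, so the cup is home. Proof push on yellow first.

Call:
{"api": "arm_command", "payload": {
  "motion": [
    [[0,0,0,-5,0,0,0],[0,0,0,-7,0,0,0],[0,17,21,-7,0,0,0],[0,34.3,43,-7,0,0,0],[0,34.3,43,-5,0,0,0],[0,34.3,43,-3,0,0,0],[0,34.3,43,-2,0,0,0],[0,34.3,43,-1,0,0,0],[0,34.3,43,0,0,0,0],[0,34.3,43,0,0,0,0]]
  ]
}}

```text
time_s: 22.72
eef_pos: [593.4, 179.6, 156.0]
ee_rot: [[0.13, 0.992, -0.0], [0.992, -0.13, -0.001], [-0.001, -0.0, -1.0]]
ft_force: [-3.9, -1.8, 7.4]
finger_gap: 17.1
```

Call:
{"api": "arm_command", "payload": {
  "motion": [
    [[0,0,0,0.5,0,0,0],[0,0,0,0.9,0,0,0],[0,0,0,0.9,0,0,0]]
  ]
}}

```text
time_s: 23.1
eef_pos: [593.5, 179.6, 156.0]
ee_rot: [[0.13, 0.992, 0.0], [0.992, -0.13, -0.001], [-0.001, 0.0, -1.0]]
ft_force: [-5.5, -2.2, 11.5]
finger_gap: 16.7
```

Call:
{"api": "arm_command", "payload": {
  "motion": [
    [[0,0,0,0,0,0,0],[0,0,0,0,0,0,0],[0,0,0,0,0,0,0],[0,0,0,0,0,0,0],[0,0,0,0,0,0,0]]
  ]
}}

```text
time_s: 23.72
eef_pos: [593.4, 179.6, 156.0]
ee_rot: [[0.13, 0.992, 0.0], [0.992, -0.13, -0.001], [-0.001, 0.0, -1.0]]
ft_force: [-5.2, -2.3, 10.0]
finger_gap: 17.0
```

Call:
{"api": "arm_command", "payload": {
  "motion": [
    [[0,0,0,0.4,0,0,0],[0,0,0,0.4,0,0,0],[0,0,0,0.4,0,0,0],[0,0,0,0.4,0,0,0],[0,0,0,0.4,0,0,0],[0,0,0,0.4,0,0,0]]
  ]
}}

```text
time_s: 24.48
eef_pos: [593.5, 179.6, 156.0]
ee_rot: [[0.13, 0.992, 0.0], [0.992, -0.13, -0.001], [-0.001, 0.0, -1.0]]
ft_force: [-6.2, -2.2, 12.1]
finger_gap: 16.7
```

Call:
{"api": "arm_command", "payload": {
  "motion": [
    [[0,0,0,-5,0,0,0],[0,0,0,-8,0,0,0],[0,-5,-30,-8,0,0,0],[0,-9,-61.4,-8,0,0,0],[0,-9,-61.4,-6,0,0,0],[0,-9,-61.4,-4,0,0,0],[0,-9,-61.4,-3,0,0,0],[0,-9,-61.4,-2,0,0,0],[0,-9,-61.4,-1,0,0,0],[0,-9,-61.4,-1,0,0,0]]
  ]
}}

```text
time_s: 25.72
eef_pos: [532.7, 179.0, 156.0]
ee_rot: [[0.13, 0.992, 0.001], [0.992, -0.13, 0.0], [0.0, 0.001, -1.0]]
ft_force: [-3.8, -1.4, 8.2]
finger_gap: 17.2
```

Call:
{"api": "arm_command", "payload": {
  "motion": [
    [[0,0,0,0.5,0,0,0],[0,0,0,1,0,0,0],[0,0,0,1,0,0,0],[0,0,0,1,0,0,0],[0,0,0,1,0,0,0],[0,0,0,1,0,0,0],[0,0,0,1,0,0,0]]
  ]
}}

```text
time_s: 26.6
eef_pos: [532.8, 179.0, 155.9]
ee_rot: [[0.13, 0.992, 0.002], [0.992, -0.13, 0.0], [0.0, 0.002, -1.0]]
ft_force: [-4.9, -1.7, 12.2]
finger_gap: 17.2
```

Call:
{"api": "arm_command", "payload": {
  "motion": [
    [[0,0,0,0.2,0,0,0],[0,0,0,0.2,0,0,0],[0,0,0,0.2,0,0,0],[0,0,0,0.2,0,0,0]]
  ]
}}

```text
time_s: 27.1
eef_pos: [532.8, 179.0, 155.9]
ee_rot: [[0.13, 0.992, 0.002], [0.992, -0.13, -0.0], [0.0, 0.002, -1.0]]
ft_force: [-5.3, -1.6, 14.4]
finger_gap: 17.3
```

Call:
{"api": "arm_command", "payload": {
  "motion": [
    [[0,0,0,-20,0,0,0],[0,0,0,-50,0,0,0],[0,0,0,-68,0,0,0],[0,0,0,-68,0,0,0],[0,0,0,-68,0,0,0]]
  ]
}}

```text
time_s: 27.72
eef_pos: [531.3, 178.8, 219.6]
ee_rot: [[0.13, 0.992, -0.002], [0.992, -0.13, -0.001], [-0.001, -0.002, -1.0]]
ft_force: [-0.0, -0.6, -1.8]
finger_gap: 17.0
```

```bash
python3 - <<'E'
from h import *
st=env.observe(); print(st["eef_pos"],st["ft_force"])
a=env.snapshot("scene");b=env.snapshot("side")
cv2.imwrite("pics/a3.png",a[:,:,::-1]);cv2.imwrite("pics/b3.png",b[:,:,::-1])
R={}
for n,im,bx in(("scene",a,(335,210,390,250)),("side",b,(262,240,325,280))):
    for c in("yellow","blue"):
        bl=blobs(im,c,bx); R[n,c]=max(bl,key=lambda t:t[1][4])[0] if bl else None
for c in("yellow","blue"):
    print(c,R["scene",c],R["side",c]); 
    try: print(tri([ray(n,R[n,c]) for n in("scene","side")]))
    except Exception as e: print(e)
f=lambda im,x0,y0,x1,y1:cv2.resize(im[y0:y1,x0:x1],(400,400),interpolation=cv2.INTER_CUBIC)
cv2.imwrite("pics/l3.png",np.hstack([f(a,310,170,410,270),f(b,245,200,345,300)])[:,:,::-1])
E
```

```text
[531.3  178.79 219.64] [-0.03 -0.6  -1.75]
yellow [354.59 234.59] [281.42 251.58]
(array([593.43, 180.29,  61.89]), array([0.7, 0.7]))
blue [372.47 222.73] [305.1 262.1]
(array([531.12, 178.05,  60.84]), array([0.02, 0.02]))
```

View pics/l3.png

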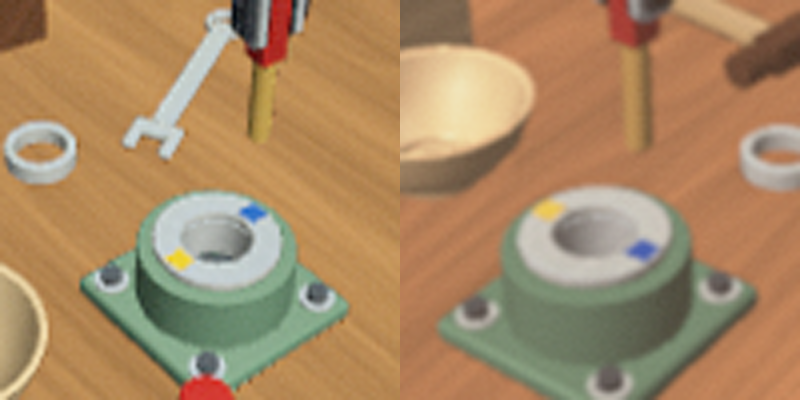

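The cup is flat on the housing all round (dabs at about z 61.4, where 62 is expected). Checking the drift's lean in the gripper using the tip, at crop (260,140) and (639,150).

```bash
python3 - <<'E'
from h import *
st=env.observe(); p=st["eef_pos"]
t=tri([ray("scene",(375.,204.6)),ray("side",(304.7,237.2))]); g=tri([ray("scene",(376.5,185.7)),ray("side",(303.5,210.5))])
print(t[0]-p,t[1],g[0]-p,g[1])
E
```

```text
[ -1.72   0.12 -97.53] [0.78 0.78] [ -0.8   -0.14 -38.55] [1.42 1.42]
```

Call:
{"api": "arm_command", "payload": {
  "motion": [
    [[0,-50,-5,0,0,0,0],[0,-110,-7,0,0,0,0],[0,-170,-5,0,0,0,0],[0,-230,0,0,0,0,0],[0,-285,9,0,0,0,0],[0,-320,14,0,0,0,0],[0,-336.5,14.5,0,0,0,0],[0,-336.5,14.5,0,0,0,0],[0,-336.5,14.5,0,0,0,0]]
  ]
}}

```text
time_s: 28.95
eef_pos: [502.8, -154.1, 220.7]
ee_rot: [[0.127, 0.992, -0.0], [0.992, -0.127, 0.001], [0.001, -0.0, -1.0]]
ft_force: [-0.7, -0.1, -1.5]
finger_gap: 17.3
```

Tip offset from the TCP is unchanged, so there was no slip. Fine-align over the hole and lower.

Call:
{"api": "arm_command", "payload": {
  "motion": [
    [[0,-2.1,-1.3,0,0,0,0],[0,-2.1,-1.3,20,0,0,0],[0,-2.1,-1.3,45,0,0,0],[0,-2.1,-1.3,62,0,0,0],[0,-2.1,-1.3,68,0,0,0],[0,-2.1,-1.3,68,0,0,0],[0,-2.1,-1.3,68,0,0,0]]
  ]
}}

```text
time_s: 29.82
eef_pos: [501.7, -158.6, 153.9]
ee_rot: [[0.13, 0.992, 0.002], [0.992, -0.13, -0.0], [-0.0, 0.002, -1.0]]
ft_force: [-0.7, 0.1, -0.7]
finger_gap: 17.1
```

Call:
{"api": "arm_command", "payload": {
  "motion": [
    [[0,0,0,2,0,0,0],[0,0,0,4,0,0,0],[0,0,0,6,0,0,0],[0,0,0,8,0,0,0],[0,0,0,10,0,0,0],[0,0,0,12,0,0,0],[0,0,0,14,0,0,0],[0,0,0,14,0,0,0]]
  ]
}}

```text
time_s: 30.82
eef_pos: [500.9, -158.2, 138.7]
ee_rot: [[0.129, 0.992, -0.0], [0.992, -0.129, 0.0], [0.0, -0.0, -1.0]]
ft_force: [-0.1, 1.0, -1.9]
finger_gap: 17.2
```

Call:
{"api": "arm_command", "payload": {
  "motion": [
    [[0,1.7,0.3,0,0,0,0],[0,1.7,0.3,5,0,0,0],[0,1.7,0.3,10,0,0,0],[0,1.7,0.3,15,0,0,0],[0,1.7,0.3,20,0,0,0],[0,1.7,0.3,25,0,0,0],[0,1.7,0.3,29,0,0,0],[0,1.7,0.3,32,0,0,0],[0,1.7,0.3,32,0,0,0]]
  ]
}}

```text
time_s: 31.95
eef_pos: [501.4, -156.7, 106.7]
ee_rot: [[0.13, 0.992, -0.0], [0.992, -0.13, 0.0], [0.0, -0.0, -1.0]]
ft_force: [-0.5, 0.6, -2.7]
finger_gap: 17.3
```

Call:
{"api": "arm_command", "payload": {
  "motion": [
    [[0,0,0,1,0,0,0],[0,0,0,2,0,0,0],[0,0,0,2,0,0,0]]
  ]
}}

```text
time_s: 32.33
eef_pos: [501.5, -156.8, 104.9]
ee_rot: [[0.13, 0.992, 0.0], [0.992, -0.13, -0.0], [-0.0, 0.0, -1.0]]
ft_force: [0.1, -0.5, -2.2]
finger_gap: 17.1
```

Call:
{"api": "arm_command", "payload": {
  "motion": [
    [[0,0,0,0.5,0,0,0],[0,0,0,1,0,0,0],[0,0,0,1,0,0,0]]
  ]
}}

```text
time_s: 32.7
eef_pos: [501.6, -156.8, 104.0]
ee_rot: [[0.13, 0.992, 0.0], [0.992, -0.13, -0.0], [-0.0, 0.0, -1.0]]
ft_force: [0.5, 0.2, -0.5]
finger_gap: 17.3
```

Call:
{"api": "arm_command", "payload": {
  "motion": [
    [[0.1,0,0,0,0,0,0],[0.3,0,0,0,0,0,0],[0.6,0,0,0,0,0,0],[1,0,0,0,0,0,0],[1,0,0,0,0,0,0],[1,0,0,0,0,0,0],[1,0,0,0,0,0,0],[1,0,0,0,0,0,0]]
  ]
}}

```text
time_s: 33.7
eef_pos: [501.5, -156.7, 103.9]
ee_rot: [[0.13, 0.992, 0.0], [0.992, -0.13, -0.0], [-0.0, 0.0, -1.0]]
ft_force: [0.5, 0.1, -0.2]
finger_gap: 85.1
```

Call:
{"api": "arm_command", "payload": {
  "motion": [
    [[1,0,0,-15,0,0,0],[1,0,0,-50,0,0,0],[1,0,0,-100,0,0,0],[1,0,0,-150,0,0,0],[1,0,0,-150,0,0,0],[1,0,0,-150,0,0,0]]
  ]
}}

```text
time_s: 34.45
eef_pos: [501.4, -156.7, 254.3]
ee_rot: [[0.13, 0.992, 0.001], [0.992, -0.13, -0.0], [-0.0, 0.001, -1.0]]
ft_force: [-0.2, -0.4, -1.2]
finger_gap: 85.2
```

```bash
python3 - <<'E'
from h import *
a=env.snapshot("scene");b=env.snapshot("side")
print(env.observe()["ft_force"])
f=lambda im,x0,y0,x1,y1:cv2.resize(im[y0:y1,x0:x1],(400,400),interpolation=cv2.INTER_CUBIC)
cv2.imwrite("pics/l4.png",np.hstack([f(a,240,110,400,270),f(b,250,150,410,310)])[:,:,::-1])
E
```

```text
[1.04 0.95 0.1 ]
```

View pics/l4.png

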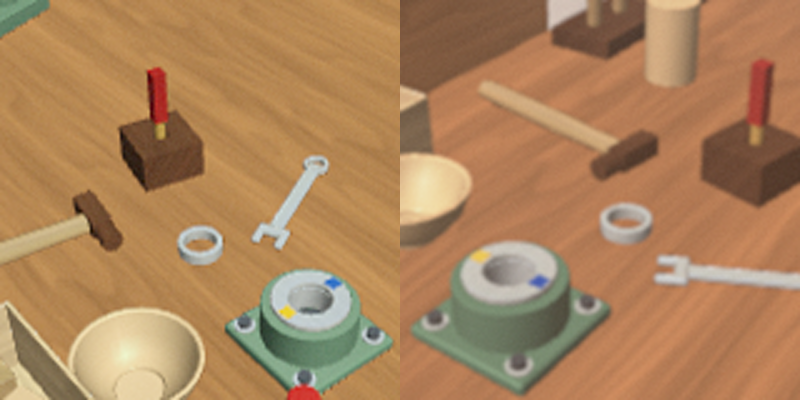

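The drift stands upright in its stand and is released, at about (158,100) left and (758,95) right. The cup is flat on the housing and the bystanders have not moved. Handing in.

```bash
python3 -c "
from plant import env
print(env.close_job())"
```

```text
the job is handed in; nothing more can be done
None
```

I pressed the cup home, made the yellow and then the blue proof pushes, put the drift back upright in its stand and let go. I handed in at about 34.5 s of the 72 s allowed; no verdict was reported.

- **Working the cup down:** I used alternating 2–4 mm pushes on yellow and blue. From the heights measured at contact, it stayed within about 2° of square. At the end the drift stopped dead at the same height (155.9–156.0 mm) on yellow, on blue and on two points to the sides.
- **Proof pushes:** I held about 13–15 N on yellow and then about 14–16 N on blue, each for more than half a second. These are wrist readings with the roughly 1.8 N free-hanging reading added back. The readings also showed about 5–6 N sideways, which would bring the total to roughly 16–17 N. No reading came near 30 N.
- **Last camera checks:** the flange lay flat on the housing, with the dabs measuring 61–62 mm high against 62 mm expected. The drift was upright in its stand, and the bystanders in view looked unmoved.

**Disagreements:**
- Reading the stand hole from the fixed cameras gave a position about 10 mm off the drift's. I used the pose at which I had first gripped it, and the drift went in without resistance.
- One of the side checks landed about 16 mm from where I meant because of a sign slip, but it was still on the flange.

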